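Hang the T-handle key behind the gravity keeper

ROBOT

A 6-joint arm with a two-finger parallel gripper is mounted at the origin on the work surface. World frame = base frame: x ahead of the robot, y to its left, z up, the work surface at z = 0. Lengths are in m, angles in rad, forces in N, time in s.
With the tool pointing down it reaches from about 0.325 to 0.775 m from the base axis. Payload 9.3 kg.
Tool frame: the origin (TCP) lies between the finger pads; the fingertips stand 19 mm ahead of it and the grasp point (between the pads) is the TCP; z points along the fingers, y is the line along which they close (so a half turn about z gives the same grasp; the last joint's range is limited). The gripper opens to 85 mm and grips with 20 to 120 N. Pads are 22 mm wide; open, the fingers measure 114 mm over their backs; the gripper's body (76 mm by 85 mm) begins 54 mm behind the grasp point. The pads swing forward as they close: fully open they stand 13 mm farther back than shut.
Start: joints at [1.054, 0.259, 0.021, 1.334, 0, 1.418], TCP at [0.196, 0.514, 0.25] pointing down, gripper open.
Joint ranges: [-3.04, 3.04], [-0.91, 1.82], [-1.04, 1.36], [-1.92, 1.95], [-1.52, 1.45], [-3.14, 3.14]. Speed limits (rad/s): [2.22, 2.22, 2.79, 3.14, 3.14, 3.14].

INTERFACE

Orientations are given as [roll, pitch, yaw] about the fixed x, y, z axes, in that order (R = Rz(yaw) Ry(pitch) Rx(roll)).
In Python, from station import bot gives the robot as it stands. The module is installed in compiled form; this text tells all that it offers.
- The arm moves only by the tool arm_command, never from a script. Its argument "targets" is a list of rows, each a list of 2 entries, a list of its own where there are three numbers: the shift along the tool's x, y, z in units of 0.75 m (1.0 is 0.75 m), then the turn about the tool's z in units of 120 degrees (1.0 is 120 degrees). In form: [[[tx, ty, tz], turn], ...]. A call has 1 to 12 rows; each row shifts and turns the commanded pose from where the row before left it, along the tool's axes as they then stand; what a row does not reach is not made up. A row lasts 1/12 s, in which the tool goes at most 41.7 mm and 7.16 degrees, less where a joint would pass 70% of its speed; a pose out of reach is approached as far as the arm can. A call with a number of a shift or a turn outside -1 to 1 is refused whole. A call with a gripper value outside its range is refused whole. "jaw" is the gripper command: -1 is shut, 1 is fully open, values between are in proportion, set as the call begins (left out, the last holds). The fingers move at their own pace and stop on an object; "force" is the grip in N (left out, the last holds). Time passes only in rows, so rows that do not move let the fingers close. It gives the time, the measured TCP pose, the force, the opening and the grip force at its end, in the units of the state.
- bot.get_state(): the state, without advancing time (a new reading comes with each control period).
- bot.grab_frame(name): name is "scene" or "top" or "wrist"; returns (picture, depth): 384x512x3 uint8, blue, green, red; 384x512 float32, m along the optical axis (not along the pixel's ray), 0 where there is no reading.
- bot.camera_model(name): a dict with "camera_matrix" (3x3 intrinsics, pixels), "k1" (the pictures are not rectified: a ray, as slopes to the right and down, at radius r is drawn at 1 + k1 r^2 times it, then the intrinsics apply), "rvec" (rotation vector, rad) and "tvec" (3), from world to camera coordinates, as OpenCV has them. Camera axes: x right, y down, z forward; pixel columns grow to the right and rows downward; lengths in m; the calibration is good to about 2 mm. A picture is of the moment at which its call begins: read the wrist's pose just before it. camera_model takes no time and is no camera call; for the wrist camera it gives the pose at the moment of the call.
- bot.close_job(): hands the job in; it is judged then, once.
The state is a dict: "time_s": time; "q": joint angles; "joint_vel": joint speeds; "effort": joint torques, N m; "tool_pos": TCP position; "orientation": TCP orientation; "wrist_force": force on the tool from outside, world axes, zero at the start; "ft_torque": the same for the moment, N m; "opening": opening from 0.0 (shut) to 1.0 (fully open); "gripper_force": force on a finger pad.
Only numpy, scipy, OpenCV 4.12 (cv2) and the standard library are available. Lean on these libraries where they do the work, as an engineer would, in place of code of your own. Each camera call takes 0.05 s, during which the arm holds its last target. There are 200 camera calls.

TASK

Draw the steel T-handle key up out of the wooden block and hang it by its eye on the peg of the grey stand: slide the eye along the peg under the little brass flap, so that it lifts the flap, until the flap has dropped shut behind it. Let go and leave the key hanging there at rest. Work gently: keep the key upright and its handle level, do not force or lever it against the stand, and leave everything else on the bench where it is.

Things in the scene. Friction and masses are not known exactly. Their poses are not given: they have to be found in the camera images.
- key: Steel T-handle key, 0.28-0.45 kg, upright in a hole of the block. Origin: centre of its eye, a flat ring 66 mm outer, 50 mm inner diameter, 10 mm thick, hole along x. Handle: two straight arms along y at the eye's height, each 12 mm thick (x), 14 mm high, from 30 to 107 mm either side of the origin. Shank 12 mm in diameter down (-z) to a socket 18 mm wide ending 120 mm below. Same after half a turn about z.
- key_armA (a point): Middle of the key's arm on its +y side, 75 mm from the eye's centre: a place to grasp from above, across the 12 mm thickness (x). Axes as the key's.
- key_armB (a point): The same on the arm on the -y side, 75 mm from the eye's centre.
- stand: Grey stand, bolted down. Origin: centre of the base's underside (150 mm x, 130 mm y, 10 mm thick). A 24 mm square column, 260 mm high, stands at x = +18 mm. A steel carrier clamped to it holds a level round peg, 12 mm in diameter, pointing along the stand's -x at y = 0 from the carrier's flat front face (x = -12 mm) to its tip at x = -100 mm.
- slot_mid (a point): Mark on the stand at x = -12 mm, 200 mm above the bench: where the peg's axis meets the front face if the carrier sits in mid-slot. The carrier (peg, flap and lip with it) is in truth clamped anywhere from 15 mm below to 15 mm above this; that is not measured: find it by feel or sight. Axes as the stand's.
- slot_hinge (a point): Mark on the stand where the flap's hinge is if the carrier is in mid-slot: x = -54 mm, 30 mm above the peg's axis. The brass flap is 26 mm wide (y), 3 mm thick and hangs down to 8 mm above the axis. Before it is a fixed steel lip, 40 mm wide, x = -64 to -58 mm, lower edge 17.5 mm above the axis. With the eye hanging on the peg its rim passes the lip with 3 mm to spare.
- flap (a joint): Angle of the brass flap: 0 hanging shut; the eye pushed along the peg to the stand's +x swings it inwards and up (to 1.45 rad). It cannot swing outwards and falls back by its own light weight: behind the eye once the eye's centre is past about x = -30 mm in the stand's frame. The eye meets the front face with its centre at x = -17 mm; resting on the peg, its centre is 19 to 20 mm below the peg's axis.
- block: Wooden block, bolted down, 130 mm (x) by 70 mm (y), 50 mm high, origin at the centre of its underside; two holes 21 mm wide, 35 mm deep, at x = -40 and +40 mm; the key is in one, a punch in the other.
- punch: Dark steel punch, 17 mm in diameter, 80 mm long, upright in the block's other hole; origin at its lower end. Leave it.
- oil: Yellow oil bottle, 52 mm in diameter, 100 mm high, origin at its foot. Leave it.
- disc: Grey grinding disc lying flat, 100 mm in diameter, 18 mm high at its hub, origin at its underside. Leave it.
- spanner: Open spanner, 170 mm long, lying flat along its x. Leave it.
- hammer: Hammer, 280 mm long, lying along its x. Leave it.
- bolt_jar: Glass jar, 72 mm in diameter, 90 mm high, origin at its foot. Leave it.
There are look-alikes about, which are no part of the job. What is shaped like the stand but green or pink is not meant. What is shaped like the key but turquoise is not meant.

How it is judged:
By the outcome, as a careful person would: the job done as asked, in the order asked, and still so for the second after the job is handed in, with the robot touching nothing.
It also fails if it takes over 53 s, if anything falls off the work surface, if the arm or the gripper's body presses on something with over 40 N, if the wrist force passes 120 N, or if a joint passes its speed limit or range.

## Working session

There is one attempt and no reset: what is moved stays moved. The work goes in short steps, Python scripts to look and compute and a tool call to move; the robot and the scene stay as the last step left them, time stands still between calls to the robot, and variables do not carry over. Pictures are saved under pics/ and viewed, at most 13 in all, crops included, and the job is handed in when it is done.

Besides the shell and the picture viewer there is one more tool, called after ">>>" as name(argument=value, ...) on one line, values as JSON. arm_command: Moves the arm, as the interface text tells. Its arguments: {"type":"object","properties":{"targets":{"type":"array"},"jaw":{"type":"number"},"force":{"type":"number"}},"required":["targets"]}

```bash
mkdir -p pics
cat > h.py <<'E'
import numpy as np, cv2
from station import bot
def cam(n):
    m=bot.camera_model(n); R,_=cv2.Rodrigues(np.array(m["rvec"],float)); return np.array(m["camera_matrix"],float),float(m["k1"]),R,np.array(m["tvec"],float).ravel()
def rays(n,px,M=None):
    K,k1,R,t=M or cam(n); px=np.atleast_2d(px).astype(float)
    d=np.c_[(px[:,0]-K[0,2])/K[0,0],(px[:,1]-K[1,2])/K[1,1]]; u=d.copy()
    for _ in range(10): u=d/(1+k1*(u**2).sum(1,keepdims=True))
    return u,R,t
def pts(n,px,depth,M=None):
    u,R,t=rays(n,px,M); z=np.atleast_1d(depth)[:,None]
    return (np.c_[u,np.ones(len(u))]*z-t)@R
def plane(n,px,h,M=None):
    u,R,t=rays(n,px,M); d=np.c_[u,np.ones(len(u))]@R; c=-R.T@t
    return c+d*((h-c[2])/d[:,2])[:,None]
def proj(n,P,M=None):
    K,k1,R,t=M or cam(n); c=np.atleast_2d(P)@R.T+t; s=c[:,:2]/c[:,2:]; s=s*(1+k1*(s**2).sum(1,keepdims=True)); return s*[K[0,0],K[1,1]]+[K[0,2],K[1,2]]
def cloud(n,D,M=None):
    v,u=np.nonzero(D>0); return np.c_[u,v],pts(n,np.c_[u,v],D[v,u],M)
E
python3 - <<'E'
from h import *
print(bot.get_state())
for n in("scene","top"):
    I,D=bot.grab_frame(n); cv2.imwrite(f"pics/{n}0.png",I); np.savez(n+"0.npz",I=I,D=D); K,k,R,t=cam(n); print(n,K,k,-R.T@t,R)
E
```

```text
{'time_s': 0.0, 'q': array([ 1.05439724e+00,  2.59186752e-01,  2.07714526e-02,  1.33369458e+00,
       -3.11875680e-05,  1.41819968e+00]), 'joint_vel': array([ 0.00049198,  0.00077751, -0.00086236,  0.00210068, -0.00190994,
        0.00070536]), 'effort': array([-1.40277054e-03, -5.55643022e+01,  3.44524419e+01,  1.38273594e-02,
       -2.62096301e-04, -4.65834705e-05]), 'tool_pos': array([0.1955921 , 0.51377786, 0.24967292]), 'orientation': array([-3.14028962e+00, -1.68842294e-04,  2.77779012e+00]), 'wrist_force': array([ 0.00581558, -0.24332977, -0.59928484]), 'ft_torque': array([0.03217864, 0.0337301 , 0.01439819]), 'gripper_force': 0.0, 'opening': 0.9993802152471769}
scene [[455.62752333   0.         255.10037201]
 [  0.         455.62752333 194.01051378]
 [  0.           0.           1.        ]] -0.17570179760046997 [ 0.80063459 -0.83898814  0.88120599] [[ 0.93578178  0.35257076 -0.0025131 ]
 [ 0.22760384 -0.60951165 -0.75940242]
 [-0.26927485  0.71006296 -0.65061636]]
top [[385.07438129   0.         254.02904963]
 [  0.         385.07438129 189.55227102]
 [  0.           0.           1.        ]] -0.04247611886609761 [ 0.32261386 -0.07693905  1.12653174] [[-0.01007943 -0.99969411  0.02258525]
 [-0.98490043  0.00602145 -0.173017  ]
 [ 0.17282808 -0.02398813 -0.98465985]]
```

View pics/scene0.png

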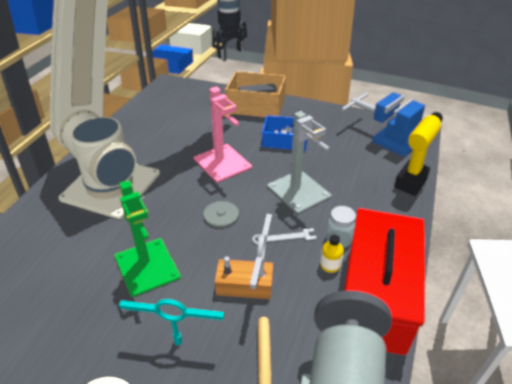

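View pics/top0.png

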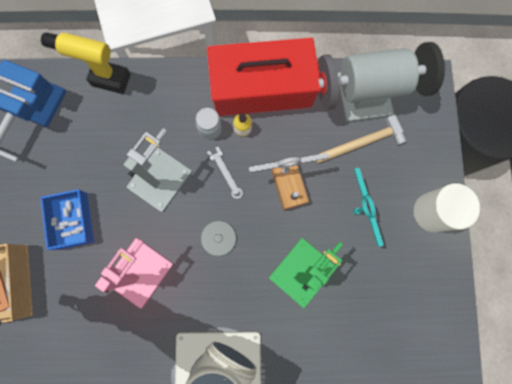

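The candidates for the key are the steel key in the block (scene 262,245; top 290,160) and the turquoise look-alike (scene 172,312; top 369,207). The candidates for the stand are the grey one (scene 300,165; top 155,175), the pink one (scene 222,135) and the green one (scene 145,240). I choose the steel key and the grey stand, and will check them in one close crop.

Run:
```python
from h import *
S=np.load("scene0.npz");T=np.load("top0.npz")
a=cv2.resize(S["I"][95:310,205:345],None,fx=2.7,fy=2.7,interpolation=3)
b=cv2.resize(T["I"][110:225,110:320],None,fx=2,fy=2.5,interpolation=3)
h=max(a.shape[0],b.shape[0]); o=np.zeros((h,a.shape[1]+b.shape[1],3),np.uint8); o[:a.shape[0],:a.shape[1]]=a;o[:b.shape[0],a.shape[1]:]=b
cv2.imwrite("pics/crop1.png",o);print(o.shape)
# clouds
for n,F in(("scene",S),("top",T)):
    px,P=cloud(n,F["D"]); print(n,len(P))
    for name,(u0,u1,v0,v1) in {"key":((205,345,200,310),(245,340,145,225)),"stand":((260,335,105,215),(115,195,120,215))}.items() and {k:(v[0] if n=="scene" else v[1]) for k,v in {"key":((205,345,200,310),(245,340,145,225)),"stand":((260,335,105,215),(115,195,120,215))}.items()}.items():
        m=(px[:,0]>u0)&(px[:,0]<u1)&(px[:,1]>v0)&(px[:,1]<v1); Q=P[m]
        print(name,np.histogram(Q[:,2],np.arange(-.02,.3,.02))[0])
        for lo,hi in((.005,.02),(.04,.06),(.1,.13),(.13,.16),(.16,.19),(.19,.22),(.22,.25),(.25,.27)):
            q=Q[(Q[:,2]>lo)&(Q[:,2]<hi)]
            if len(q)>20: print(lo,len(q),q.mean(0).round(3),q.min(0).round(3),q.max(0).round(3))
```

```text
(580, 798, 3)
scene 195632
key [3273 8213  472 1387  409  365   82   83  328  212  198   77    0    0
    0]
0.005 1635 [ 0.501 -0.027  0.011] [ 0.33  -0.286  0.005] [0.76  0.177 0.02 ]
0.04 1387 [ 0.559 -0.185  0.05 ] [ 0.46  -0.255  0.04 ] [0.765 0.022 0.06 ]
0.1 102 [ 0.632 -0.138  0.11 ] [ 0.564 -0.299  0.1  ] [ 0.722 -0.061  0.13 ]
0.13 391 [ 0.58  -0.216  0.143] [ 0.547 -0.323  0.13 ] [ 0.732 -0.087  0.16 ]
0.16 310 [ 0.71  -0.292  0.175] [ 0.564 -0.326  0.16 ] [ 0.78  -0.172  0.19 ]
0.19 177 [ 0.764 -0.315  0.199] [ 0.748 -0.324  0.19 ] [ 0.778 -0.301  0.207]
stand [2094 3893  433  435   89   80   61   56   71   67   44  187  152  353
   26]
0.005 1584 [0.527 0.226 0.01 ] [0.297 0.064 0.005] [0.657 0.692 0.02 ]
0.04 435 [0.416 0.401 0.05 ] [0.299 0.17  0.04 ] [0.556 0.566 0.06 ]
0.1 89 [0.541 0.18  0.115] [0.525 0.168 0.1  ] [0.554 0.192 0.13 ]
0.13 99 [0.541 0.171 0.145] [ 0.523 -0.09   0.13 ] [0.556 0.192 0.16 ]
0.16 80 [0.538 0.179 0.172] [0.522 0.166 0.16 ] [0.555 0.193 0.19 ]
0.19 218 [0.572 0.154 0.211] [0.518 0.117 0.19 ] [0.637 0.195 0.22 ]
0.22 352 [0.576 0.156 0.239]
[... 455 characters left out ...]
.192  0.142] [ 0.545 -0.298  0.13 ] [ 0.594 -0.091  0.16 ]
0.16 63 [ 0.568 -0.193  0.165] [ 0.561 -0.215  0.16 ] [ 0.577 -0.174  0.172]
stand [2167 4248   15   19   22   19   23   25   23   24   35  170  110  457
   39]
0.005 1969 [0.553 0.172 0.01 ] [0.457 0.074 0.005] [0.733 0.31  0.019]
0.1 35 [0.533 0.178 0.116] [0.523 0.171 0.101] [0.542 0.202 0.129]
0.13 36 [0.532 0.178 0.146] [0.523 0.171 0.131] [0.543 0.191 0.16 ]
0.16 40 [0.532 0.178 0.176] [0.523 0.171 0.161] [0.541 0.194 0.19 ]
0.19 189 [0.572 0.157 0.213] [0.516 0.116 0.191] [0.637 0.202 0.22 ]
0.22 297 [0.573 0.158 0.24 ] [0.519 0.12  0.22 ] [0.634 0.203 0.25 ]
0.25 309 [0.554 0.176 0.256] [0.524 0.125 0.25 ] [0.614 0.202 0.264]
```

View pics/crop1.png

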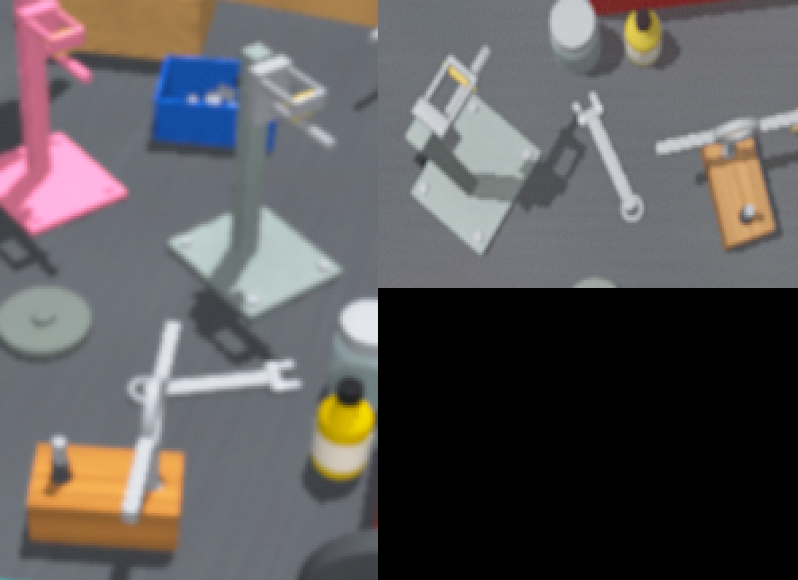

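The crop shows the steel key, with its eye at about crop (738,130) over the left hole of the block. The grey stand's peg points away from its column, with the tip at about crop (485,50). Both choices are confirmed, so I now measure both poses.

Run:
```python
from h import *
S=np.load("scene0.npz");T=np.load("top0.npz")
def sel(n,F,box):
    px,P=cloud(n,F["D"]); u0,u1,v0,v1=box; m=(px[:,0]>u0)&(px[:,0]<u1)&(px[:,1]>v0)&(px[:,1]<v1); px=px[m]
    return px,P[m],F["I"][px[:,1],px[:,0]].astype(int)
for n,F,kb,sb,jb in(("scene",S,(205,345,200,310),(260,335,105,215),(325,360,200,235)),("top",T,(245,340,145,225),(115,195,120,215),(190,228,100,142))):
    print("==",n)
    px,Q,C=sel(n,F,kb)
    m=(Q[:,2]>.125)&(Q[:,2]<.155)&(Q[:,0]>.53)&(Q[:,0]<.6)&(Q[:,1]>-.32)&(Q[:,1]<-.08); q=Q[m]
    eye=Q[(Q[:,2]>.155)&(Q[:,0]<.6)&(abs(Q[:,1]+.19)<.05)]
    h=q[:,:2]; c=h.mean(0); w,v=np.linalg.eigh(np.cov((h-c).T)); d=v[:,1]*np.sign(v[1,1]); s=(h-c)@d
    print("handle z",np.percentile(q[:,2],[5,50,95]).round(4),"dir",np.degrees(np.arctan2(d[1],d[0])).round(2),"mid",(c+d*(s.min()+s.max())/2).round(4),"len",np.ptp(s).round(4),"perp std",np.sqrt(w[0]).round(4),"eye",eye.mean(0).round(4),eye[:,2].max().round(4))
    px,Q,C=sel(n,F,sb)
    m=(Q[:,2]>.006)&(Q[:,2]<.015)&(C.mean(1)>110); q=Q[m][:,:2].astype(np.float32)
    q=q[np.linalg.norm(q-np.median(q,0),axis=1)<.11]; print("base rect",cv2.minAreaRect(q))
    cl=Q[(Q[:,2]>.05)&(Q[:,2]<.17)&(abs(Q[:,0]-.54)<.03)&(abs(Q[:,1]-.18)<.03)]; print("col",cv2.minAreaRect(cl[:,:2].astype(np.float32)))
    up=Q[(Q[:,2]>.16)&(Q[:,0]>.5)]; 
    for x in np.arange(.5,.66,.01):
        r=up[(abs(up[:,0]-x-.005)<.005)]
        if len(r)>3: print(x.round(2),len(r),"z",np.percentile(r[:,2],[2,25,50,75,98]).round(3),"y",r[:,1].min().round(3),r[:,1].max().round(3))
    px,Q,C=sel(n,F,jb); j=Q[Q[:,2]>.08]; print("jar",j.mean(0).round(3))
```

```text
== scene
handle z [0.132  0.1425 0.1475] dir 100.17 mid [ 0.5718 -0.1937] len 0.2175 perp std 0.0037 eye [ 0.5722 -0.2008  0.1644] 0.1722
base rect ((0.5680386424064636, 0.1677725613117218), (0.12979695200920105, 0.1867404282093048), 55.95498275756836)
col ((0.5402159094810486, 0.1784508377313614), (0.03265244513750076, 0.025323836132884026), 6.978780746459961)
0.51 4 z [0.21  0.212 0.214 0.217 0.219] y 0.194 0.195
0.52 74 z [0.164 0.187 0.216 0.24  0.261] y 0.175 0.193
0.53 85 z [0.163 0.194 0.225 0.258 0.262] y 0.158 0.202
0.54 120 z [0.162 0.197 0.231 0.255 0.261] y 0.151 0.2
0.55 127 z [0.166 0.209 0.231 0.253 0.26 ] y 0.147 0.196
0.56 97 z [0.196 0.219 0.244 0.251 0.258] y 0.142 0.199
0.57 64 z [0.213 0.224 0.241 0.248 0.255] y 0.132 0.192
0.58 42 z [0.211 0.238 0.243 0.248 0.251] y 0.127 0.181
0.59 74 z [0.212 0.233 0.242 0.248 0.25 ] y 0.123 0.178
0.6 67 z [0.212 0.228 0.242 0.249 0.252] y 0.13 0.167
0.61 43 z [0.21  0.218 0.236 0.246 0.249] y 0.125 0.159
0.62 18 z [0.211 0.215 0.216 0.219 0.221] y 0.119 0.132
0.63 14 z [0.209 0.213 0.216 0.218 0.22 ] y 0.117 0.127
jar [0.721 
[... 424 characters left out ...]
 0.2
0.52 92 z [0.162 0.205 0.22  0.245 0.26 ] y 0.179 0.203
0.53 139 z [0.166 0.207 0.236 0.258 0.262] y 0.16 0.202
0.54 135 z [0.194 0.229 0.254 0.258 0.262] y 0.152 0.199
0.55 78 z [0.227 0.253 0.255 0.257 0.261] y 0.149 0.195
0.56 66 z [0.217 0.247 0.254 0.256 0.258] y 0.142 0.197
0.57 52 z [0.216 0.22  0.246 0.249 0.255] y 0.135 0.191
0.58 58 z [0.216 0.22  0.244 0.249 0.251] y 0.128 0.181
0.59 80 z [0.218 0.239 0.246 0.248 0.251] y 0.125 0.177
0.6 51 z [0.217 0.246 0.247 0.25  0.252] y 0.132 0.167
0.61 38 z [0.213 0.217 0.219 0.248 0.251] y 0.126 0.162
0.62 26 z [0.214 0.217 0.218 0.219 0.221] y 0.118 0.136
0.63 12 z [0.214 0.215 0.217 0.218 0.221] y 0.116 0.129
jar [0.716 0.021 0.092]
```

```bash
cat >> h.py <<'E'
def tool():
    from scipy.spatial.transform import Rotation as Ro
    s=bot.get_state(); return np.array(s["tool_pos"]),Ro.from_euler("xyz",s["orientation"]).as_matrix(),s
def togo(P,yawdeg):
    "shift in tool units (present axes) and turn units to reach P with given yaw"
    p,R,s=tool(); y=np.degrees(s["orientation"][2]); dt=((y-yawdeg+180)%360-180)/120
    print("t",round(s["time_s"],2),"pos",p.round(4),"yaw",y.round(2),"q",np.round(s["q"],2),"shift",((np.array(P)-p)@R/0.75).round(4),"turn",round(dt,4),"F",np.round(s["wrist_force"],1),"open",round(s["opening"],3))
E
python3 - <<'E'
from h import *
p,R,s=tool(); K,k,Rc,t=cam("wrist"); c=-Rc.T@t
print("cam in tool",((c-p)@R).round(3),"axis",(Rc[2]@R).round(3))
togo([.583,-.268,.37],100.3)
E
```

```text
cam in tool [ 0.067 -0.001 -0.124] axis [-0.266  0.     0.964]
t 0.1 pos [0.1956 0.5138 0.2497] yaw 159.16 q [ 1.05  0.26  0.02  1.33 -0.    1.42] shift [-0.8536 -0.7906 -0.1596] turn 0.4905 F [ 0.4 -0.3 -0.5] open 0.998
```

>>> arm_command(targets=[[[0, 0, -0.018], 0.0545], [[0, 0, -0.018], 0.0545], [[0, 0, -0.018], 0.0545], [[0, 0, -0.018], 0.0545], [[0, 0, -0.018], 0.0545], [[0, 0, -0.018], 0.0545], [[0, 0, -0.018], 0.0545], [[0, 0, -0.018], 0.0545], [[0, 0, -0.018], 0.0545], [[0, 0, 0], 0]], jaw=0.0, force=110)

```text
time_s: 0.93
tool_pos: [0.1959, 0.5143, 0.3738]
orientation: [3.14, -0.002, 1.745]
wrist_force: [0.6, 0.1, 0.6]
opening: 0.496
gripper_force: 0.0
```

```bash
python3 -c "
from h import *
togo([.583,-.268,.33],100.3)"
```

```text
t 0.93 pos [0.1959 0.5143 0.3738] yaw 100.0 q [ 1.05  0.26  0.33  1.64 -0.    2.45] shift [-1.117   0.327   0.0565] turn -0.0025 F [0.6 0.1 0.6] open 0.496
```

>>> arm_command(targets=[[[-0.0485, 0.0142, 0], 0], [[-0.0485, 0.0142, 0], 0], [[-0.0485, 0.0142, 0], 0], [[-0.0485, 0.0142, 0], 0], [[-0.0485, 0.0142, 0], 0], [[-0.0485, 0.0142, 0], 0], [[-0.0485, 0.0142, 0], 0], [[-0.0485, 0.0142, 0], 0], [[-0.0485, 0.0142, 0], 0], [[-0.0485, 0.0142, 0], 0], [[-0.0485, 0.0142, 0], 0], [[-0.0485, 0.0142, 0], 0]])

```text
time_s: 1.93
tool_pos: [0.3996, 0.1055, 0.371]
orientation: [-3.141, -0.0, 1.755]
wrist_force: [0.8, 0.3, 0.0]
opening: 0.498
gripper_force: 0.0
```

>>> arm_command(targets=[[[-0.0485, 0.0142, 0], 0], [[-0.0485, 0.0142, 0], 0], [[-0.0485, 0.0142, 0], 0], [[-0.0485, 0.0142, 0], 0], [[-0.0485, 0.0142, 0], 0], [[-0.0485, 0.0142, 0], 0], [[-0.0485, 0.0142, 0], 0], [[-0.0485, 0.0142, 0], 0], [[-0.0485, 0.0142, 0], 0], [[-0.0485, 0.0142, 0.02], 0], [[-0.0485, 0.0142, 0.04], 0], [[0, 0, 0], 0]])

```text
time_s: 2.93
tool_pos: [0.5848, -0.2655, 0.3226]
orientation: [-3.135, -0.005, 1.751]
wrist_force: [0.2, -0.0, -1.5]
opening: 0.496
gripper_force: 0.0
```

Run:
```python
from h import *
togo([.583,-.268,.25],100.3)
M=cam("wrist"); I,D=bot.grab_frame("wrist"); np.savez("w1.npz",I=I,D=D); cv2.imwrite("pics/w1.png",I)
px,P=cloud("wrist",D,M)
m=(P[:,2]>.125)&(P[:,2]<.155)&(P[:,0]>.5)&(P[:,0]<.64)&(P[:,1]>-.32)&(P[:,1]<-.05); q=P[m]; h=q[:,:2]
c=h.mean(0); w,v=np.linalg.eigh(np.cov((h-c).T)); d=v[:,1]*np.sign(v[1,1]); s=(h-c)@d; print(len(q),"dir",np.degrees(np.arctan2(d[1],d[0])),c,s.min(),s.max(),"ends",c+d*s.min(),c+d*s.max(),"z",np.percentile(q[:,2],[5,50,95]))
r=h[(s-s.min()<.06)&(s-s.min()>.01)]; print("-y arm mean",r.mean(0))
```

```text
t 2.93 pos [ 0.5848 -0.2655  0.3226] yaw 100.34 q [-0.56  0.43  0.46  1.61 -0.    0.83] shift [-0.0033 -0.0023  0.0968] turn 0.0003 F [ 0.2 -0.  -1.5] open 0.496
1464 dir 100.66369648518594 [ 0.56829369 -0.18812064] -0.11377482283847393 0.09889991625935673 ends [ 0.58934703 -0.2999306 ] [ 0.54999285 -0.0909287 ] z [0.14110245 0.14235861 0.14440024]
-y arm mean [ 0.5828821  -0.26529649]
```

View pics/w1.png

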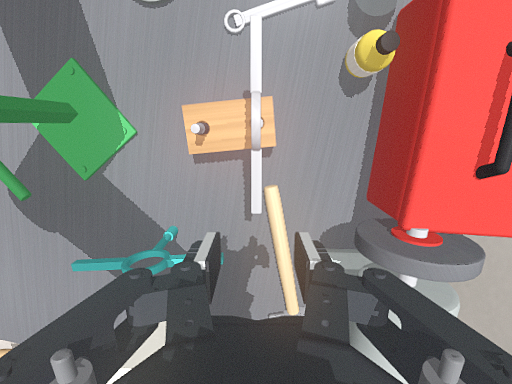

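The wrist view shows the key handle upright in the picture at column 256, rows 15–213, over the block. The oil bottle is at (375,50) and the grinder disc at (420,250). Both are beside the descent, so I check that clearance before going down.

Run:
```python
from h import *
F=np.load("top0.npz"); px,P=cloud("top",F["D"])
m=(P[:,2]>.1)&(P[:,2]<.3)&(abs(P[:,1]+.268)<.08)&(P[:,0]>.61); q=P[m]; i=q[:,0].argmin(); print(q[i],np.percentile(q[:,0],[1,5]))
togo([.5834,-.269,.135],100.6)
```

```text
[ 0.72358268 -0.30805024  0.138653  ] [0.7273112 0.741532 ]
t 2.98 pos [ 0.584  -0.2632  0.3251] yaw 100.35 q [-0.55  0.42  0.46  1.61 -0.    0.84] shift [-0.0088 -0.0006  0.2535] turn -0.0021 F [-0.4 -0.1 -0.9] open 0.5
```

>>> arm_command(targets=[[[-0.003, 0, 0.035], 0], [[-0.002, 0, 0.035], 0], [[-0.002, 0, 0.035], 0], [[-0.001, 0, 0.035], 0], [[0, 0, 0.03], 0], [[0, 0, 0.025], 0], [[0, 0, 0.02], 0], [[0, 0, 0.01], 0], [[0, 0, 0], 0], [[0, 0, 0], 0]])

```text
time_s: 3.82
tool_pos: [0.585, -0.2661, 0.1629]
orientation: [3.141, 0.0, 1.752]
wrist_force: [-0.6, 0.4, 0.1]
opening: 0.497
gripper_force: 0.0
```

```bash
python3 -c "
from h import *
togo([.5834,-.2692,.135],100.6)"
```

```text
t 3.82 pos [ 0.585  -0.2661  0.1629] yaw 100.39 q [-0.56  0.45  0.09  1.21  0.    0.83] shift [-0.0036 -0.0028  0.0372] turn -0.0017 F [-0.6  0.4  0.1] open 0.497
```

>>> arm_command(targets=[[[-0.001, -0.001, 0.015], 0], [[-0.001, -0.001, 0.012], 0], [[-0.001, -0.001, 0.01], 0], [[0, 0, 0], 0], [[0, 0, 0], 0]])

```text
time_s: 4.23
tool_pos: [0.583, -0.2692, 0.1344]
orientation: [-3.141, -0.0, 1.751]
wrist_force: [0.8, 0.9, 0.2]
opening: 0.499
gripper_force: 0.0
```

>>> arm_command(targets=[[[0, 0, 0], 0], [[0, 0, 0], 0], [[0, 0, 0], 0], [[0, 0, 0], 0], [[0, 0, 0], 0], [[0, 0, 0], 0], [[0, 0, 0], 0], [[0, 0, 0], 0]], jaw=-1, force=110)

```text
time_s: 4.9
tool_pos: [0.5834, -0.2696, 0.135]
orientation: [3.141, 0.001, 1.75]
wrist_force: [0.1, -2.9, 5.4]
opening: 0.115
gripper_force: 107.8
```

```bash
python3 -c "
from h import *
togo([.5834,-.2692,.135],100.6); print(bot.get_state()['gripper_force'],bot.get_state()['ft_torque'])"
```

```text
t 4.9 pos [ 0.5834 -0.2696  0.135 ] yaw 100.29 q [-0.56  0.46  0.04  1.14 -0.    0.83] shift [ 0.0005  0.0001 -0.    ] turn -0.0026 F [ 0.1 -2.9  5.4] open 0.115
107.82731294631958 [-0.41968767  0.09117754  0.05173612]
```

>>> arm_command(targets=[[[0, 0, -0.004], 0], [[0, 0, -0.008], 0], [[0, 0, -0.01], 0], [[0, 0, -0.012], 0], [[0, 0, -0.015], 0], [[0, 0, -0.02], 0], [[0, 0, -0.03], 0], [[0, 0, -0.03], 0], [[0, 0, -0.02], 0], [[0, 0, -0.01], 0], [[0, 0, 0], 0], [[0, 0, 0], 0]])

```text
time_s: 5.9
tool_pos: [0.5831, -0.2692, 0.2534]
orientation: [-3.142, -0.0, 1.751]
wrist_force: [0.6, 0.0, -4.6]
opening: 0.116
gripper_force: 107.5
```

Run:
```python
from h import *
togo([.5834,-.2692,.25],100.6); print(bot.get_state()['ft_torque'])
M=cam("wrist"); p,R,s=tool(); I,D=bot.grab_frame("wrist"); np.savez("w2.npz",I=I,D=D); cv2.imwrite("pics/w2.png",I)
px,P=cloud("wrist",D,M); L=(P-p)@R
m=(abs(L[:,1])<.02)&(abs(L[:,2])<.05)&(L[:,0]>.015)&(L[:,0]<.2); l=L[m]
for x in np.arange(.015,.2,.01):
    r=l[abs(l[:,0]-x)<.005]
    if len(r)>5: print(x.round(3),len(r),np.median(r[:,1]).round(4),np.percentile(r[:,2],[5,50,95]).round(4))
```

```text
t 5.9 pos [ 0.5831 -0.2692  0.2534] yaw 100.3 q [-0.56  0.42  0.27  1.42 -0.    0.83] shift [-0.0001  0.0003  0.0046] turn -0.0025 F [ 0.6  0.  -4.6] open 0.116
[-0.29508962 -0.03085637  0.00835209]
0.015 624 0.0 [-0.0497 -0.0473 -0.006 ]
0.025 522 0.0005 [-0.0076 -0.0065 -0.0056]
0.035 545 0.0 [-0.0075 -0.0066 -0.0055]
0.045 444 0.0 [-0.0188 -0.0079 -0.0056]
0.055 618 0.0 [-0.0277 -0.0248 -0.0201]
0.065 802 0.0 [-0.0316 -0.0298 -0.028 ]
0.075 924 0.0 [-0.0326 -0.0315 -0.0303]
0.085 887 0.0 [-0.0319 -0.0301 -0.0282]
0.095 692 0.0 [-0.0285 -0.0253 -0.0215]
0.105 415 0.0 [-0.0202 -0.0115 -0.0047]
0.115 413 -0.0004 [-0.0069 -0.0055 -0.0042]
```

View pics/w2.png

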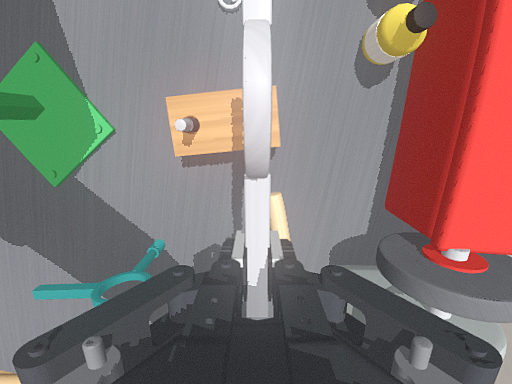

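The view shows the key gripped and hanging free, with its eye edge-on at (257,100) and the handle straight and level. The next move is to lift, turn to the peg's direction and travel.

>>> arm_command(targets=[[[0, 0, -0.01], 0.03], [[0, 0, -0.01], 0.045], [[0, 0, -0.01], 0.053], [[0, 0, -0.01], 0.053], [[0, 0, -0.01], 0.053], [[0, 0, -0.01], 0.053], [[0, 0, -0.01], 0.045], [[0, 0, 0], 0.037], [[0, 0, 0], 0]])

```text
time_s: 6.7
tool_pos: [0.583, -0.2692, 0.3051]
orientation: [-3.14, 0.0, 0.974]
wrist_force: [-0.3, 0.2, -4.2]
opening: 0.112
gripper_force: 107.5
```

```bash
python3 -c "
from h import *
togo([.6355,.026,.30],56)"
```

```text
t 6.7 pos [ 0.583  -0.2692  0.3051] yaw 55.82 q [-0.56  0.42  0.4   1.55 -0.    1.6 ] shift [ 0.3649 -0.1632  0.007 ] turn -0.0015 F [-0.3  0.2 -4.2] open 0.112
```

>>> arm_command(targets=[[[0.015, -0.0067, 0], 0], [[0.03, -0.0134, 0], 0], [[0.0365, -0.0163, 0], 0], [[0.0365, -0.0163, 0], 0], [[0.0365, -0.0163, 0], 0], [[0.0365, -0.0163, 0], 0], [[0.0365, -0.0163, 0], 0], [[0.0365, -0.0163, 0], 0], [[0.0365, -0.0163, 0], 0], [[0.0365, -0.0163, 0], 0], [[0.018, -0.008, 0], 0], [[0.01, -0.0045, 0], 0]])

```text
time_s: 7.7
tool_pos: [0.6345, 0.0288, 0.3052]
orientation: [-3.14, 0.001, 0.982]
wrist_force: [-0.3, 1.0, -4.7]
opening: 0.117
gripper_force: 107.5
```

>>> arm_command(targets=[[[0, 0, 0], 0], [[0, 0, 0], 0], [[0, 0, 0], 0]])

```text
time_s: 7.95
tool_pos: [0.6347, 0.0249, 0.3059]
orientation: [-3.141, 0.001, 0.977]
wrist_force: [-0.3, -0.5, -4.3]
opening: 0.116
gripper_force: 107.5
```

Run:
```python
from h import *
togo([.6355,.026,.23],56)
M=cam("wrist"); p,R,s=tool(); I,D=bot.grab_frame("wrist"); np.savez("w3.npz",I=I,D=D,p=p,R=R); cv2.imwrite("pics/w3.png",I)
```

```text
t 7.95 pos [0.6347 0.0249 0.3059] yaw 55.99 q [-0.09  0.41  0.38  1.54 -0.    2.07] shift [1.900e-03 1.000e-04 1.012e-01] turn -0.0001 F [-0.3 -0.5 -4.3] open 0.116
```

View pics/w3.png

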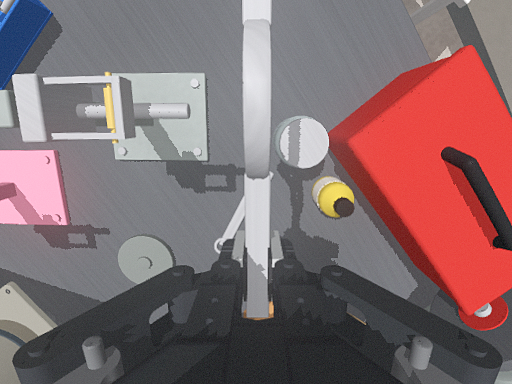

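The view shows the peg lying level in the picture, with its tip at (189,111). The lip is at (122,108), the brass flap at (111,108), and the key's eye edge-on at (257,100). Now I measure the peg in tool axes.

Run:
```python
from h import *
F=np.load("w3.npz"); I,D,p,R=F["I"],F["D"],F["p"],F["R"]; M=cam("wrist")
px,P=cloud("wrist",D,M); L=(P-p)@R
m=(px[:,0]>128)&(px[:,0]<200)&(px[:,1]>95)&(px[:,1]<125)&(P[:,2]>.15); q=P[m]; l=L[m]
print(len(q),"ztop", [ (round(y,3),np.percentile(q[abs(l[:,1]-y)<.005][:,2],95).round(4),np.median(l[abs(l[:,1]-y)<.005][:,0]).round(4),np.ptp(l[abs(l[:,1]-y)<.005][:,0]).round(4)) for y in np.arange(-.09,-.03,.01) if (abs(l[:,1]-y)<.005).sum()>5],"tip y",l[:,1].max(), "range",l[:,1].min())
c=l[:,:2].mean(0); vx=np.polyfit(l[:,1],l[:,0],1); print("slope deg",np.degrees(np.arctan(vx[0])))
# flap (yellow) and lip, base
hsv=cv2.cvtColor(I,cv2.COLOR_BGR2HSV)[px[:,1],px[:,0]]
f=(px[:,0]>95)&(px[:,0]<120)&(px[:,1]>65)&(px[:,1]<145)&(hsv[:,1]>120)&(P[:,2]>.15); print("flap L",L[f].min(0).round(4),L[f].max(0).round(4),"z",P[f][:,2].min().round(4),P[f][:,2].max().round(4))
f=(px[:,0]>112)&(px[:,0]<136)&(px[:,1]>72)&(px[:,1]<142)&(hsv[:,1]<60)&(P[:,2]>.22); print("lip/frame L",np.percentile(L[f],[1,99],axis=0).round(4),"z",np.percentile(P[f][:,2],[1,50,99]).round(4))
f=(px[:,0]>125)&(px[:,0]<210)&(px[:,1]>70)&(px[:,1]<165)&(P[:,2]>.005)&(P[:,2]<.015); print("base",np.percentile(L[f],[.5,99.5],axis=0).round(4))
e=(abs(L[:,1])<.02)&(abs(L[:,0]-.076)<.03)&(abs(L[:,2])<.05); print("eye top L",L[e][L[e][:,2].argmin()].round(4), "eye y",np.median(L[e][:,1]).round(4))
```

```text
1018 ztop [(np.float64(-0.09), np.float64(0.2392), np.float64(0.0782), np.float64(0.0194)), (np.float64(-0.08), np.float64(0.2203), np.float64(0.0789), np.float64(0.0114)), (np.float64(-0.07), np.float64(0.2204), np.float64(0.0788), np.float64(0.0114)), (np.float64(-0.06), np.float64(0.2201), np.float64(0.0786), np.float64(0.0114)), (np.float64(-0.05), np.float64(0.2195), np.float64(0.0783), np.float64(0.0113))] tip y -0.05197835166278725 range -0.0950150097344662
slope deg 0.30482424659694546
flap L [ 0.0572 -0.1005  0.0575] [ 0.1017 -0.0952  0.0625] z 0.2434 0.2484
lip/frame L [[ 0.0594 -0.0954  0.0549]
 [ 0.0985 -0.0873  0.0736]] z [0.2323 0.2474 0.251 ]
base [[ 0.0148 -0.2054  0.2915]
 [ 0.144  -0.0769  0.2988]]
eye top L [ 0.0773  0.0027 -0.034 ] eye y 0.0011
```

>>> arm_command(targets=[[[0.001, 0, 0.008], 0], [[0.001, 0, 0.016], 0], [[0.0007, 0, 0.02], 0], [[0, 0, 0.02], 0], [[0, 0, 0.02], 0], [[0, 0, 0.02], 0], [[0, 0, 0.016], 0], [[0, 0, 0.01], 0], [[0, 0, 0.004], 0], [[0, 0, 0], 0], [[0, 0, 0], 0]])

```text
time_s: 8.92
tool_pos: [0.6361, 0.0275, 0.2062]
orientation: [3.141, -0.0, 0.977]
wrist_force: [0.9, 0.6, -4.2]
opening: 0.117
gripper_force: 107.5
```

Run:
```python
from h import *
p,R,s=tool(); togo(p+R@[0,-.07,0],56)
M=cam("wrist"); I,D=bot.grab_frame("wrist"); cv2.imwrite("pics/w4.png",I)
px,P=cloud("wrist",D,M); L=(P-p)@R
m=(L[:,1]>-.083)&(L[:,1]<-.045)&(abs(L[:,0]-.077)<.02)&(P[:,2]>.19)&(P[:,2]<.225); l=L[m]
print("peg n",m.sum(),"x",np.median(l[:,0]).round(4),np.percentile(l[:,0],[2,98]).round(4),"ztop",np.percentile(P[m][:,2],[50,90]).round(4),"tip",l[:,1].max().round(4))
e=(abs(L[:,1])<.02)&(abs(L[:,0]-.076)<.035)&(L[:,2]<-.006)&(L[:,2]>-.05)
for x in np.arange(.05,.106,.005):
    r=L[e&(abs(L[:,0]-x)<.0025)]; 
    if len(r)>5: print(x.round(3),np.median(r[:,2]).round(4),end=" ")
```

```text
t 8.92 pos [0.6361 0.0275 0.2062] yaw 56.0 q [-0.09  0.42  0.15  1.3   0.    2.08] shift [ 0.     -0.0933  0.    ] turn -0.0 F [ 0.9  0.6 -4.2] open 0.117
peg n 2322 x 0.0755 [0.0701 0.0813] ztop [0.2183 0.2198] tip -0.0513
0.05 -0.0194 0.055 -0.0245 0.06 -0.0277 0.065 -0.0297 0.07 -0.0312 0.075 -0.0315 0.08 -0.0315 0.085 -0.0304 0.09 -0.0287 0.095 -0.0254 0.1 -0.0214 0.105 -0.0165
```

View pics/w4.png

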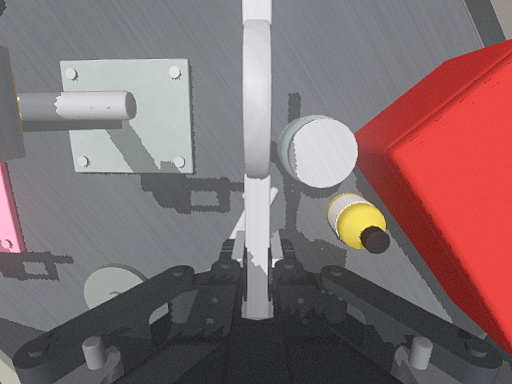

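The view shows the peg tip at (135,105), level with the eye at (257,100). The jar at (318,150) is clear. I thread the eye onto the peg, short of the lip.

>>> arm_command(targets=[[[-0.0005, -0.004, 0], 0], [[-0.0005, -0.009, 0], 0], [[-0.0005, -0.012, 0], 0], [[0, -0.014, 0], 0], [[0, -0.014, 0], 0], [[0, -0.014, 0], 0], [[0, -0.012, 0], 0], [[0, -0.009, 0], 0], [[0, -0.004, 0], 0], [[0, -0.0013, 0], 0], [[0, 0, 0], 0]])

```text
time_s: 9.88
tool_pos: [0.5773, 0.0661, 0.2058]
orientation: [3.141, -0.0, 0.978]
wrist_force: [0.2, -0.4, -3.6]
opening: 0.118
gripper_force: 107.5
```

Run:
```python
from h import *
p,R,s=tool(); togo(p,56); print(s["ft_torque"].round(3))
M=cam("wrist"); I,D=bot.grab_frame("wrist"); cv2.imwrite("pics/w5.png",I)
px,P=cloud("wrist",D,M); L=(P-p)@R
m=(abs(L[:,1])<.03)&(abs(L[:,0]-.077)<.014)&(P[:,2]>.19)&(P[:,2]<.226); l=L[m]; print("peg",m.sum(),np.median(l[:,0]),"tip",l[:,1].max(), "z", np.percentile(P[m][:,2],[50,90]))
```

```text
t 9.88 pos [0.5773 0.0661 0.2058] yaw 56.03 q [-0.03  0.33  0.01  1.25 -0.    2.13] shift [0. 0. 0.] turn 0.0002 F [ 0.2 -0.4 -3.6] open 0.118
[-0.298  0.161 -0.012]
peg 1984 0.07625811335303442 tip 0.018340440245860675 z [0.2184836  0.21976616]
```

View pics/w5.png

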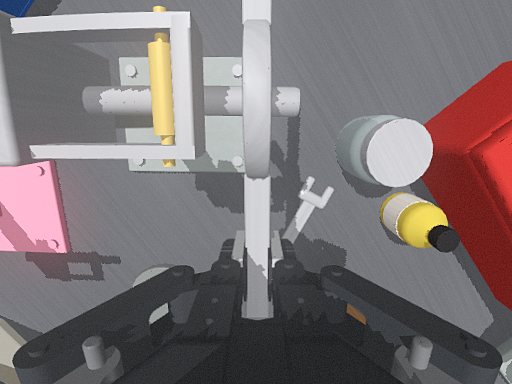

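The view shows the eye threaded on the peg, whose tip sticks out right of it at (298,101). The lip (185,85) and flap (160,85) are still ahead. I lower it gently to feel the peg.

>>> arm_command(targets=[[[0, 0, 0.003], 0], [[0, 0, 0.004], 0], [[0, 0, 0.003], 0], [[0, 0, 0.002], 0], [[0, 0, 0], 0], [[0, 0, 0], 0]])

```text
time_s: 10.43
tool_pos: [0.5773, 0.0659, 0.1965]
orientation: [-3.141, 0.0, 0.978]
wrist_force: [0.7, -0.2, -3.3]
opening: 0.117
gripper_force: 107.5
```

>>> arm_command(targets=[[[0, 0, 0.001], 0], [[0, 0, 0], 0], [[0, 0, 0], 0]])

```text
time_s: 10.68
tool_pos: [0.5773, 0.066, 0.196]
orientation: [3.141, -0.0, 0.978]
wrist_force: [0.4, -0.4, -4.1]
opening: 0.12
gripper_force: 107.5
```

>>> arm_command(targets=[[[0, 0, 0.001], 0], [[0, 0, 0], 0], [[0, 0, 0], 0]])

```text
time_s: 10.93
tool_pos: [0.5774, 0.066, 0.1953]
orientation: [3.141, -0.0, 0.978]
wrist_force: [0.3, -0.2, -3.1]
opening: 0.118
gripper_force: 107.5
```

Run:
```python
from h import *
p,R,s=tool(); togo(p,56); print(s["ft_torque"].round(3))
```

```text
t 10.93 pos [0.5774 0.066  0.1953] yaw 56.02 q [-0.03  0.33 -0.01  1.22  0.    2.13] shift [0. 0. 0.] turn 0.0001 F [ 0.3 -0.2 -3.1] open 0.118
[-0.218  0.118 -0.036]
```

>>> arm_command(targets=[[[0, 0, 0.0007], 0], [[0, 0, 0], 0], [[0, 0, 0], 0]])

```text
time_s: 11.18
tool_pos: [0.5774, 0.066, 0.1949]
orientation: [3.141, -0.0, 0.978]
wrist_force: [-0.0, -0.1, -2.2]
opening: 0.113
gripper_force: 107.7
```

Run:
```python
from h import *
p,R,s=tool(); togo(p,56); print(s["ft_torque"].round(3))
```

```text
t 11.18 pos [0.5774 0.066  0.1949] yaw 56.02 q [-0.03  0.33 -0.02  1.22  0.    2.13] shift [0. 0. 0.] turn 0.0002 F [-0.  -0.1 -2.2] open 0.113
[-0.025 -0.009 -0.006]
```

>>> arm_command(targets=[[[0, 0, 0.0007], 0], [[0, 0, 0], 0], [[0, 0, 0], 0]])

```text
time_s: 11.43
tool_pos: [0.5775, 0.0661, 0.1944]
orientation: [3.141, -0.001, 0.978]
wrist_force: [1.0, 1.8, -0.1]
opening: 0.116
gripper_force: 108.0
```

Run:
```python
from h import *
p,R,s=tool(); togo(p,56); print(s["ft_torque"].round(3))
```

```text
t 11.43 pos [0.5775 0.0661 0.1944] yaw 56.02 q [-0.03  0.33 -0.02  1.22  0.    2.13] shift [0. 0. 0.] turn 0.0002 F [ 1.   1.8 -0.1] open 0.116
[ 0.232 -0.025  0.078]
```

>>> arm_command(targets=[[[0, 0, -0.0013], 0], [[0, 0, 0], 0], [[0, -0.002, 0], 0], [[0, -0.004, 0], 0], [[0, -0.005, 0], 0], [[0, -0.005, 0], 0], [[0, -0.005, 0], 0], [[0, -0.004, 0], 0], [[0, -0.002, 0], 0], [[0, 0, 0], 0]])

```text
time_s: 12.27
tool_pos: [0.56, 0.0776, 0.1951]
orientation: [-3.141, 0.0, 0.978]
wrist_force: [0.3, 0.3, -2.7]
opening: 0.116
gripper_force: 107.7
```

Run:
```python
from h import *
p,R,s=tool(); togo(p,56); print(s["ft_torque"].round(3), "peg coord", ((p-np.array([.5774,.066,.195]))@R).round(4), "Ftool",(s["wrist_force"]@R).round(2))
```

```text
t 12.27 pos [0.56   0.0776 0.1951] yaw 56.05 q [-0.01  0.31 -0.05  1.21  0.    2.15] shift [0. 0. 0.] turn 0.0004 F [ 0.3  0.3 -2.7] open 0.116
[-0.142  0.179  0.037] peg coord [-0.0001 -0.021  -0.0001] Ftool [0.46 0.09 2.7 ]
```

>>> arm_command(targets=[[[0, -0.002, 0], 0], [[0, -0.004, 0], 0], [[0, -0.005, 0], 0], [[0, -0.005, 0], 0], [[0, -0.005, 0], 0], [[0, -0.005, 0], 0], [[0, -0.004, 0], 0], [[0, -0.002, 0], 0], [[0, 0, 0], 0]])

```text
time_s: 13.02
tool_pos: [0.5402, 0.091, 0.1951]
orientation: [-3.141, 0.0, 0.978]
wrist_force: [0.1, 0.2, -2.8]
opening: 0.117
gripper_force: 107.9
```

Run:
```python
from h import *
p,R,s=tool(); togo(p,56); print(s["ft_torque"].round(3), "peg coord", ((p-np.array([.5774,.066,.195]))@R).round(4), "Ftool",(s["wrist_force"]@R).round(2))
```

```text
t 13.02 pos [0.5402 0.091  0.1951] yaw 56.04 q [ 0.01  0.28 -0.1   1.2   0.    2.18] shift [0. 0. 0.] turn 0.0003 F [ 0.1  0.2 -2.8] open 0.117
[-0.238  0.261  0.015] peg coord [-0.0001 -0.0449 -0.0001] Ftool [ 0.26 -0.    2.77]
```

>>> arm_command(targets=[[[0, -0.002, 0], 0], [[0, -0.004, 0], 0], [[0, -0.005, 0], 0], [[0, -0.004, 0], 0], [[0, -0.003, 0], 0], [[0, -0.002, 0], 0], [[0, -0.001, 0], 0], [[0, 0, 0], 0], [[0, 0, 0], 0]])

```text
time_s: 13.77
tool_pos: [0.5274, 0.0996, 0.1951]
orientation: [-3.141, 0.0, 0.978]
wrist_force: [-0.2, -0.2, -3.0]
opening: 0.115
gripper_force: 107.9
```

Run:
```python
from h import *
p,R,s=tool(); togo(p,56); print(s["ft_torque"].round(3), "peg coord", ((p-np.array([.5774,.066,.195]))@R).round(4), "Ftool",(s["wrist_force"]@R).round(2))
I,D=bot.grab_frame("wrist"); J,_=bot.grab_frame("scene")
cv2.imwrite("pics/w6.png",np.hstack([cv2.resize(I[:260,60:380],(400,325)),cv2.resize(J[90:190,250:373],(400,325),interpolation=3)]))
```

```text
t 13.77 pos [0.5274 0.0996 0.1951] yaw 56.03 q [ 0.03  0.26 -0.12  1.19  0.    2.19] shift [0. 0. 0.] turn 0.0002 F [-0.2 -0.2 -3. ] open 0.115
[-0.085  0.186  0.089] peg coord [-0.0001 -0.0602 -0.    ] Ftool [-0.31 -0.05  3.  ]
```

View pics/w6.png

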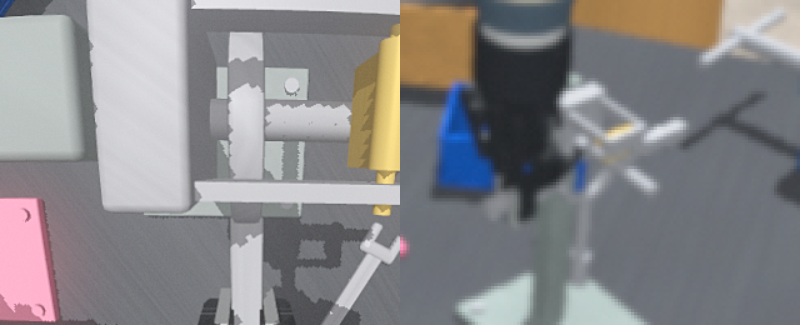

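The left part shows the eye (247,120) on the peg inside the frame. The brass flap (380,110) is to its right and looks hung down behind it. I check the flap by depth and rest the key on the peg.

>>> arm_command(targets=[[[0, 0, 0.0005], 0], [[0, 0, 0], 0], [[0, 0, 0], 0]])

```text
time_s: 14.12
tool_pos: [0.5276, 0.0995, 0.1948]
orientation: [3.142, -0.0, 0.978]
wrist_force: [0.1, 1.1, -1.3]
opening: 0.115
gripper_force: 108.1
```

Run:
```python
from h import *
p,R,s=tool(); togo(p,56); print(s["ft_torque"].round(3))
M=cam("wrist"); I,D=bot.grab_frame("wrist"); px,P=cloud("wrist",D,M); L=(P-p)@R; h=cv2.cvtColor(I,cv2.COLOR_BGR2HSV)[px[:,1],px[:,0]]
f=(h[:,1]>110)&(h[:,0]>15)&(h[:,0]<32)&(P[:,2]>.19)&(px[:,0]>300)&(px[:,1]<200); print("flap",f.sum(),"z",np.percentile(P[f][:,2],[1,50,99]).round(4),"y",np.percentile(L[f][:,1],[1,50,99]).round(4))
```

```text
t 14.12 pos [0.5276 0.0995 0.1948] yaw 56.02 q [ 0.03  0.26 -0.12  1.19  0.    2.19] shift [0. 0. 0.] turn 0.0001 F [ 0.1  1.1 -1.3] open 0.115
[0.028 0.146 0.02 ]
flap 4572 z [0.2225 0.2458 0.2486] y [0.0279 0.0304 0.0352]
```

>>> arm_command(targets=[[[0, 0, 0.0005], 0], [[0, 0, 0], 0], [[0, 0, 0], 0]], force=40)

```text
time_s: 14.42
tool_pos: [0.5277, 0.0996, 0.1945]
orientation: [3.141, -0.0, 0.978]
wrist_force: [-0.4, 1.0, 0.1]
opening: 0.118
gripper_force: 108.2
```

>>> arm_command(targets=[[[0, 0, 0], 0], [[0, 0, 0], 0], [[0, 0, 0], 0], [[0, 0, 0], 0], [[0, 0, 0], 0], [[0, 0, 0], 0], [[0, 0, 0], 0], [[0, 0, 0], 0]], jaw=-0.4)

```text
time_s: 15.08
tool_pos: [0.5275, 0.0995, 0.1943]
orientation: [3.142, 0.0, 0.978]
wrist_force: [0.1, -0.6, 0.1]
opening: 0.303
gripper_force: 0.0
```

Run:
```python
from h import *
p,R,s=tool(); togo(p,56); print(s["ft_torque"].round(3))
M=cam("wrist"); I,D=bot.grab_frame("wrist"); cv2.imwrite("pics/w7.png",I); px,P=cloud("wrist",D,M); L=(P-p)@R
for x in (.025,.03,.035,.105,.11,.12,.13):
    r=L[(abs(L[:,0]-x)<.0025)&(abs(L[:,1])<.015)&(abs(L[:,2])<.03)]
    if len(r)>5: print(x,len(r),np.median(r[:,1]).round(4),np.median(r[:,2]).round(4))
```

```text
t 15.08 pos [0.5275 0.0995 0.1943] yaw 56.01 q [ 0.03  0.26 -0.12  1.19 -0.    2.19] shift [0. 0. 0.] turn 0.0001 F [ 0.1 -0.6  0.1] open 0.303
[-0.016 -0.027 -0.002]
0.025 255 0.0009 -0.0056
0.03 264 0.0014 -0.0058
0.035 273 0.0009 -0.0059
```

View pics/w7.png

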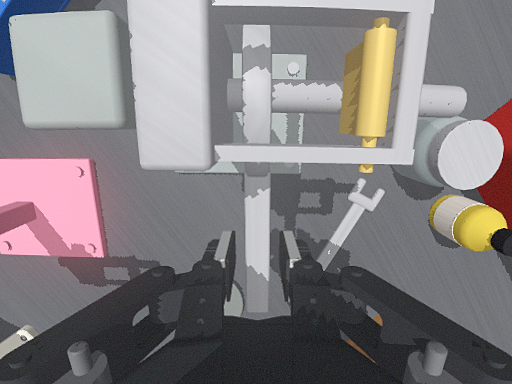

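The view shows the jaws open either side of the arm (fingers at 225 and 290, row 250). The eye hangs on the peg at (257,85) and the flap is shut behind it at (370,80). I retreat straight up.

>>> arm_command(targets=[[[0, 0, -0.004], 0], [[0, 0, -0.008], 0], [[0, 0, -0.012], 0], [[0, 0, -0.02], 0], [[0, 0, -0.025], 0], [[0, 0, -0.03], 0], [[0, 0, -0.03], 0], [[0, 0, -0.03], 0], [[0, 0, -0.02], 0], [[0, 0, -0.01], 0], [[0, 0, 0], 0]])

```text
time_s: 16.05
tool_pos: [0.5279, 0.0995, 0.3382]
orientation: [3.139, -0.002, 0.978]
wrist_force: [0.5, -0.2, 0.7]
opening: 0.301
gripper_force: 0.0
```

>>> arm_command(targets=[[[-0.02, 0, 0], 0], [[-0.03, 0, 0], 0], [[-0.03, 0, 0], 0], [[-0.02, 0, 0], 0], [[0, 0, 0], 0], [[0, 0, 0], 0], [[0, 0, 0], 0], [[0, 0, 0], 0], [[0, 0, 0], 0], [[0, 0, 0], 0], [[0, 0, 0], 0], [[0, 0, 0], 0]])

```text
time_s: 17.05
tool_pos: [0.4857, 0.0376, 0.336]
orientation: [-3.141, 0.0, 0.978]
wrist_force: [-0.6, 0.3, 0.0]
opening: 0.3
gripper_force: 0.0
```

Run:
```python
from h import *
p,R,s=tool(); togo(p,56)
I,D=bot.grab_frame("wrist"); J,_=bot.grab_frame("scene")
cv2.imwrite("pics/end.png",np.hstack([cv2.resize(I,(400,300)),cv2.resize(J[80:220,230:400],(400,300),interpolation=3)]))
```

```text
t 17.05 pos [0.4857 0.0376 0.336 ] yaw 56.04 q [-0.1   0.14  0.08  1.51  0.    2.07] shift [0. 0. 0.] turn 0.0004 F [-0.6  0.3  0. ] open 0.3
```

View pics/end.png

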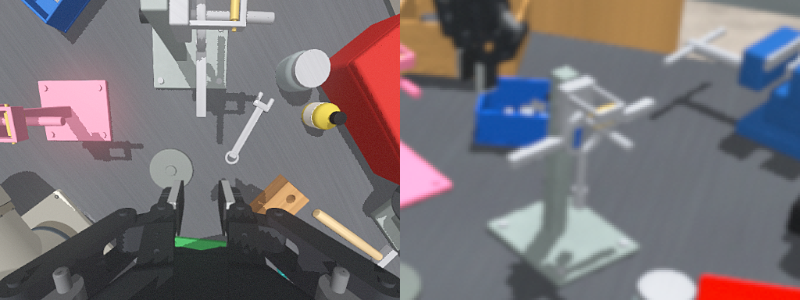

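The pictures show the key hanging level on the peg behind the flap (right part, eye about (578,130)). The robot is clear and the other items are in place.

```bash
python3 -c "
from station import bot
print(bot.close_job())"
```

```text
the job is handed in; nothing more can be done
None
```

The steel key hangs by its eye on the grey stand's peg with the flap shut behind it and the robot clear; I handed the job in after about 17 s of robot time, and no verdict was returned.

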